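Clamp the catch bin with its cam lock, then send the dark dryer ball down the rocker tray

ROBOT

A 6-joint arm with a two-finger parallel gripper is mounted at the origin on a cart in front of the work surface, level with it; the furniture and walls round the work are solid. World frame = base frame: x ahead of the robot, y to its left, z up, the work surface at z = 0. Lengths are in m, angles in rad, forces in N, time in s.
With the tool pointing down it reaches from about 0.375 to 0.975 m from the base axis. Payload 3.8 kg.
Tool frame: the origin (TCP) lies on the mounting face of the last link; the fingertips stand 173 mm ahead of it and the grasp point (between the pads) lies 155 mm ahead of it (env.tip_extent is the distance from the TCP to the fingertips, in m); z points along the fingers, y is the line along which they close (so a half turn about z gives the same grasp; the last joint's range is limited). The gripper opens to 85 mm and grips with 20 to 120 N. Pads are 22 mm wide; open, the fingers measure 114 mm over their backs; the gripper's body (76 mm by 85 mm) begins 54 mm behind the grasp point. The pads swing forward as they close: fully open they stand 13 mm farther back than shut.
Start: joints at [1.263, 0.264, 1.604, -0, 1.274, -0.037], TCP at [0.181, 0.65, 0.405] pointing down, gripper open.
Joint ranges: [-2.63, 2.63], [-0.94, 2.18], [0.31, 2.57], [-1.31, 4.45], [0, 2.66], [-2.55, 2.55]. Speed limits (rad/s): [2.57, 2.57, 3.14, 3.14, 3.14, 3.14].

INTERFACE

Orientations are given as a unit quaternion [w, x, y, z].
In Python, from cell import env gives the robot as it stands.
- The arm moves only by the tool send_rows, never from a script. Its argument "moves" is a list of rows, each a list of 5 numbers: the finger opening in cm, from 0 to 8.54, then the shift along the tool's x, y, z in cm, then the turn about the tool's z in degrees. In form: [[jaw, tx, ty, tz, turn], ...]. A call has 1 to 12 rows; each row shifts and turns the commanded pose from where the row before left it, along the tool's axes as they then stand; what a row does not reach is not made up. A row lasts 1/10 s, in which the tool goes at most 50 mm and 8.59 degrees, less where a joint would pass 70% of its speed; a pose out of reach is approached as far as the arm can. A call with a gripper value outside its range is refused whole. The fingers move at their own pace and stop on an object; the grip force is fixed at half the most. Time passes only in rows, so rows that do not move let the fingers close. It gives the time, the measured TCP pose, the force, the opening and the grip force at its end, in the units of the state.
- env.get_state(): the state, without advancing time (a new reading comes with each control period).
- env.camera(name): name is "side" or "top" or "wrist"; returns a dict with "pixels" (384x512x3 uint8, red, green, blue), "range_z" (384x512 float32, m along the optical axis (not along the pixel's ray), 0 where there is no reading), "mtx" (3x3 intrinsics, pixels), "R" (3x3) and "t" (3): a world point X has camera coordinates R X + t. Camera axes: x right, y down, z forward; pixel columns grow to the right and rows downward; lengths in m; the calibration is good to about 2 mm. The wrist camera is an equidistant fisheye: a pixel r from the principal point sees the ray r / f radians off the axis. A picture is of the moment at which its call begins.
- env.close_job(): hands the job in; it is judged then, once.
Trained networks look in the newest picture that a camera, given by its name, has taken for a name from the list of things; names that differ only in an ending like _2 or _b are one class to them, and where a whole thing is asked for, a point or a joint stands for the part that bears it (a point fixed in the world has none). Each returns a list of dicts, best first, with "confidence" (0 to 1); they miss things now and then, are a little off and sometimes report something else, mostly with a low value. They report only what shows in the picture. A call takes as long as a camera call. They do not tell look-alikes from the thing itself.
- env.recognise(target, camera): "box" ([left, top, width, height] in pixels, round what is visible of it).
The state is a dict: "time_s": time; "qpos": joint angles; "joint_velocities": joint speeds; "tau": joint torques, N m; "ee_pos": TCP position; "tcp_rot": TCP orientation; "contact_force": force on the tool from outside, world axes, zero at the start; "moment": the same for the moment, N m; "finger_gap": finger opening in m; "grasp_force": force on a finger pad.
Only numpy, scipy, OpenCV 4.12 (cv2) and the standard library are available. Lean on these libraries where they do the work, as an engineer would, in place of code of your own. Each camera call takes 0.05 s, during which the arm holds its last target. There are 200 camera calls.

TASK

Turn the orange wing grip of the cam lock clockwise as far as it goes, so that its curved slot draws the catch bin tight against the stand. Then take the dark grey one of the three dryer balls standing near the stand, set it gently on the blue part of the rocker tray's rails and let go, so that the ball's own weight tips the tray and rolls it into the bin; do not touch the tray with the gripper or push it down with the ball. Leave the two pale balls and the blue cap where they are.

Things in the scene. Friction and masses are not known exactly. Their poses are not given: they have to be found in the camera images.
- stand: Plywood base with two blue cheeks that carry the rocker tray. Its origin lies on the worktop right under the tray's pivot. Its +y axis points from the tray to the catch bin (the way the ball rolls), its -x axis to the side with the cam lock; z is up. The base board is 104 mm wide (x) and reaches 85 mm behind the origin; bin included, the thing reaches 218 mm ahead of it, and the cam lock's wing reaches 138 mm to -x
- tray_seat (a point): Where the ball is to be set: midway between the tray's two rails' centre lines, in the middle of their blue part, 50 mm to the bin side of the pivot; about 103 mm above the worktop while the tray is empty; moves with the tray. Bare wire rails 6 mm thick, 36 mm apart between centres, nothing beside or above them there. A ball resting on them has its centre 30 mm above this point
- tray (a joint): Tilt of the rocker tray, rad: 0 = empty rest, leaning back 0.12 rad away from the bin; 0.5 = fully tipped, 0.38 rad down towards the bin. It swings very easily: a ball let go on the blue part tips it and rolls off at once into the bin, and the empty tray swings back by itself. Rails reach 72 mm behind the pivot (back stop 24 mm high) and 100 mm ahead
- cam_grip (a point): On the cam's vertical axis, 50 mm above the worktop, within the upright orange wing grip, which is 40 mm long, 12 mm thick, from 22 to 64 mm above the worktop, on a steel plate of 82 mm diameter (top at 21 mm; brass stud head in its slot up to 25 mm). At cam joint value q the wing's long direction is 0.6 - q rad anticlockwise (from above) of the stand's x axis
- cam (a joint): Angle of the cam, rad, growing clockwise seen from above: starts loose at 0 to 0.3, and at the stop 1.25 it holds the bin tight. Stays where it is left (friction about 0.05 N m)
- bin (a joint): Draw of the catch bin towards the stand, m: 0 = loose with an 8 mm gap, 0.008 = tight. Driven by the cam alone (6.4 mm per rad)
- bin_in (a point): Centre of the inner floor of the white catch bin, 9 mm above the worktop, axes as the stand's. Inside 112 mm (x) by 122 mm (y); wall facing the tray 44 mm high, side walls 70 mm, far wall 95 mm
- grey_ball_center (a point): Centre of the dark grey wool dryer ball, the one to be sent; nearly round, rigid, 65 mm in diameter, 62 mm high, 30 to 65 g, standing loose on the worktop in front of or beside the stand (balls at the far right end of the worktop belong to the room); it has no particular grasp direction
- pale_ball_1_center (a point): Centre of a pale wool dryer ball, 69 mm in diameter; stays. The three balls' places are swapped at random
- pale_ball_2_center (a point): Centre of the other pale wool dryer ball, 67 mm in diameter; stays
- blue_cap_center (a point): Centre of a light blue dosing cap, 65 mm in diameter, 40 mm high; stays
Not all that is in view belongs to the job. What is shaped like the part that bears grey_ball_center but red is not meant.

How it is judged:
On the way, in this order (a step that is already met when the one before it is completed fails the run):
1. the cam is turned home and the bin drawn tight (value of joint cam above 1.12 rad and value of joint bin above 0.0068 m), for 0.2 s.
2. the dark grey ball, let go, rides on the tray and the tray is tipped under it (value of joint tray above 0.2 rad and contact force between grey_ball and tray above 0.02 N and contact force between the fingers and grey_ball below 0.02 N and distance between grey_ball_center and tray_seat below 0.085 m), for 0.02 s.
At the end, for the whole second after the job is handed in: The cam stands within 0.13 rad of its stop (above 1.12) with the bin drawn in by more than 6.8 mm; the dark grey ball lies still (under 0.05 m/s) on the floor of the bin, its centre inside the walls and less than 45 mm above the floor; the empty tray has swung back to rest (below 0.08 rad) (all of step 1 and value of joint tray below 0.08 rad and x of grey_ball_center in the frame of bin_in between -0.05 and 0.05 m and y of grey_ball_center in the frame of bin_in between -0.055 and 0.055 m and z of grey_ball_center in the frame of bin_in below 0.045 m and linear speed of grey_ball below 0.05 m/s); the robot touches nothing.
It fails at once if the gripper or arm pushes the tray (over 1 N) (contact force between any of the fingers, the arm and tray above 1 N).
It fails at once if the tray is pushed well down (past 0.35 rad) with the ball still gripped (value of joint tray above 0.35 rad and contact force between the fingers and grey_ball above 3 N).
It fails at once if the ball is pressed or thrown hard onto the tray (over 8 N) (contact force between grey_ball and tray above 8 N).
It fails at once if the ball is dropped onto the tray from more than about 35 mm (contact force between the fingers and grey_ball below 0.01 N and horizontal distance between grey_ball_center and tray_seat below 0.12 m and z of grey_ball_center in the frame of stand above 0.172 m).
It fails at once if a pale ball or the blue cap is moved by more than 40 mm (distance of any of pale_ball_1_center, pale_ball_2_center, blue_cap_center from where it was at the start of the episode above 0.04 m).
It also fails if it takes over 54 s, if anything falls off the work surface, if the arm or the gripper's body presses on something with over 40 N, if the wrist force passes 120 N, or if a joint passes its speed limit or range.

## Working session

There is one attempt and no reset: what is moved stays moved. The work goes in short steps, Python scripts to look and compute and a tool call to move; the robot and the scene stay as the last step left them, time stands still between calls to the robot, and variables do not carry over. Pictures are saved under pics/ and viewed, at most 10 in all, crops included, and the job is handed in when it is done.

Besides the shell and the picture viewer there is one more tool, called as name(argument=value, ...), one argument or row to a line, values as JSON. send_rows: Moves the arm, as the interface text tells. Its arguments: {"type":"object","properties":{"moves":{"type":"array"}},"required":["moves"]}

```bash
mkdir -p pics; cat > h.py <<'E'
from cell import env
import numpy as np, cv2
def P(c,u,v,z=None):
    K=c["mtx"];d=c["range_z"][int(v),int(u)] if z is None else z
    x=np.array([(u-K[0,2])/K[0,0]*d,(v-K[1,2])/K[1,1]*d,d])
    return c["R"].T@(x-c["t"])
def cloud(c):
    K=c["mtx"];d=c["range_z"];v,u=np.mgrid[:384,:512]
    x=np.stack([(u-K[0,2])/K[0,0]*d,(v-K[1,2])/K[1,1]*d,d],-1)
    return (x-c["t"])@c["R"]
E
python3 - <<'E'
from h import *
for n in("top","side"):
    c=env.camera(n);np.savez(""+n+".npz",**c)
    cv2.imwrite(f"pics/{n}1.png",cv2.resize(c["pixels"][:,:,::-1],(800,600)))
    W=cloud(c)
    for t in("stand","tray_seat","cam_grip","bin_in","grey_ball_center","pale_ball_1_center","blue_cap_center"):
        for r in env.recognise(t,n)[:4]:
            b=r["box"];u,v=b[0]+b[2]/2,b[1]+b[3]/2
            print(n,t,round(r["confidence"],2),np.round(b),W[int(v),int(u)].round(3),c["pixels"][int(v),int(u)])
s=env.get_state();print(s["ee_pos"],s["tcp_rot"],s["time_s"])
E
```

```text
top stand 0.81 [130. 177. 138.  89.] [ 0.526 -0.04  -0.003] [79 70 54]
top tray_seat 0.74 [183. 181.  81.  32.] [ 0.585 -0.098  0.011] [164 144 114]
top tray_seat 0.54 [134. 175.  77.  80.] [0.539 0.024 0.008] [ 95 104 120]
top tray_seat 0.37 [206. 229.  34.  32.] [ 0.463 -0.104  0.063] [210 150  47]
top cam_grip 0.68 [205. 229.  34.  33.] [ 0.463 -0.099  0.061] [209 132  50]
top bin_in 0.62 [128. 178.  86.  79.] [0.534 0.029 0.007] [ 94 103 119]
top grey_ball_center 0.73 [286. 181.  27.  29.] [ 0.579 -0.278  0.062] [204  38  37]
top grey_ball_center 0.58 [334. 247.  30.  28.] [ 0.43  -0.388  0.059] [116 123 128]
top pale_ball_1_center 0.66 [286. 228.  30.  30.] [ 0.471 -0.279  0.061] [153 160 165]
top blue_cap_center 0.73 [326. 140.  27.  25.] [ 0.688 -0.377  0.041] [209 221 233]
side stand 0.86 [181. 108. 108. 104.] [ 0.564 -0.033  0.012] [139 130 128]
side tray_seat 0.97 [223. 124.  54.  55.] [ 0.613 -0.029  0.022] [160 143 127]
side cam_grip 0.97 [192. 167.  34.  34.] [ 0.467 -0.107  0.031] [181 106  63]
side bin_in 0.81 [186. 101.  65.  80.] [0.559 0.066 0.009] [137 142 156]
side grey_ball_center 0.92 [272. 205.  31.  31.] [ 0.572 -0.299  0.054] [243  73  69]
side grey_ball_center 0.73 [231. 275.  38.  37.] [ 0.427 -0.417  0.055] [163 163 167]
side pale_ball_1_center 0.82 [225. 222.  33.  35.] [ 0.463 -0.305  0.058] [218 218 208]
side blue_cap_center 0.6 [340. 223.  36.  33.] [ 0.687 -0.398  0.038] [243 249 249]
[0.18056275 0.65040358 0.40474515] [1.52338405e-05 1.34969913e-01 9.90849696e-01 3.68111552e-05] 0.8
```

View pics/top1.png

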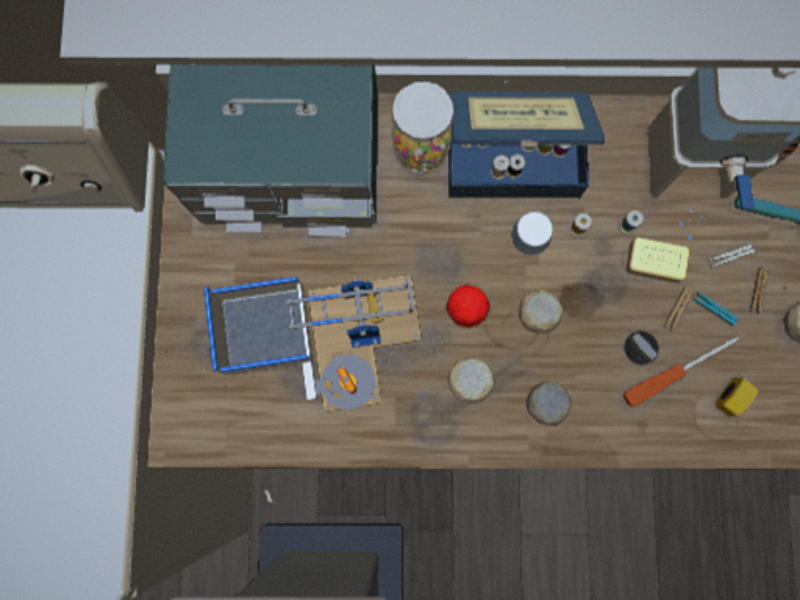

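View pics/side1.png

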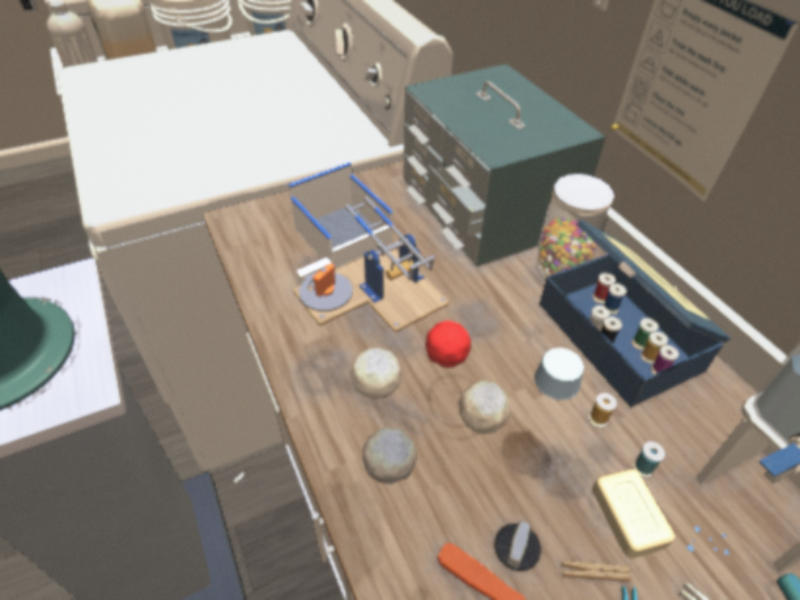

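The top picture shows the bin at left (255,325), the rails running from (412,290) to (292,310), the wing at (346,380) and the dark grey ball at (549,403). The pale balls are at (541,311) and (471,380), the red decoy at (468,305).

```bash
python3 - <<'E'
from h import *
c=dict(np.load("top.npz"));W=cloud(c);p=c["pixels"]
hsv=cv2.cvtColor(p,cv2.COLOR_RGB2HSV);H,S,V=[hsv[...,i].astype(int) for i in range(3)]
print(c["mtx"],-c["R"].T@c["t"])
def rep(n,m):
    q=W[m];print(n,m.sum(),q.mean(0).round(4) if len(q) else 0)
    if len(q)>3: print(cv2.minAreaRect(q[:,:2].astype(np.float32)), np.percentile(q[:,2],[5,50,95]).round(3))
roi=np.zeros((384,512),bool);roi[165:275,120:280]=1
blue=roi&(H>100)&(H<125)&(S>120)
rep("bin rim",blue&(np.arange(512)[None]<200)&(W[...,2]>.05))
rep("cheek/railblue",blue&(np.arange(512)[None]>=200))
wing=roi&(H<20)&(S>150)&(W[...,2]>.045)&(np.arange(384)[:,None]>222);rep("wing",wing)
rep("rails",roi&(W[...,2]>.08)&(np.arange(512)[None]>200))
plate=roi&(W[...,2]>.014)&(W[...,2]<.03)&(S<60)&(np.arange(384)[:,None]>222)&(np.arange(512)[None]>200);rep("plate",plate)
q=W[plate];print(cv2.minEnclosingCircle(q[:,:2].astype(np.float32)))
for n,b in(("grey",(334,247,30,28)),("pale",(286,228,30,30)),("pale2",(331,185,32,30))):
    m=np.zeros_like(roi);m[b[1]-3:b[1]+b[3]+3,b[0]-3:b[0]+b[2]+3]=1;m&=(W[...,2]>.02)&(W[...,2]<.075)
    q=W[m];A=np.c_[2*q,np.ones(len(q))];s=np.linalg.lstsq(A,(q**2).sum(1),rcond=None)[0]
    print(n,s[:3].round(4),np.sqrt(s[3]+s[:3]@s[:3]).round(4),p[m].mean())
cv2.imwrite("pics/crop1.png",cv2.resize(p[165:275,125:275,::-1],(750,550),interpolation=cv2.INTER_CUBIC))
E
```

```text
[[488.02464519   0.         261.54233353]
 [  0.         488.02464519 196.20748167]
 [  0.           0.           1.        ]] [ 0.38358758 -0.18711845  1.17563333]
bin rim 468 [0.543  0.0484 0.0881]
((0.5194125771522522, -0.05254438519477844), (0.34452563524246216, 0.16594116389751434), 70.45279693603516) [0.069 0.074 0.099]
cheek/railblue 316 [ 0.5555 -0.1108  0.0737]
((0.48833125829696655, -0.11514100432395935), (0.23667164146900177, 0.09270656853914261), 13.105203628540039) [0.01  0.077 0.106]
wing 71 [ 0.4675 -0.0999  0.0612]
((0.46819454431533813, -0.09935268759727478), (0.03825511783361435, 0.011283211410045624), 28.159011840820312) [0.056 0.061 0.065]
rails 645 [ 0.5609 -0.1301  0.1643]
((0.5004914999008179, -0.12246544659137726), (0.14129233360290527, 0.22676557302474976), 87.01844024658203) [0.085 0.096 1.176]
plate 761 [ 0.4675 -0.1     0.0195]
((0.46794310212135315, -0.09347306191921234), (0.08065982162952423, 0.09159725904464722), 3.5637283325195312) [0.016 0.019 0.023]
((0.46064746379852295, -0.09493672102689743), 0.04931659251451492)
grey [ 0.4362 -0.4002  0.0297] 0.0317 104.78277153558052
pale [ 0.47   -0.2843  0.0311] 0.0329 140.84780439121755
pale2 [ 0.5744 -0.3914  0.0291] 0.0318 126.11312465678199
```

View pics/crop1.png

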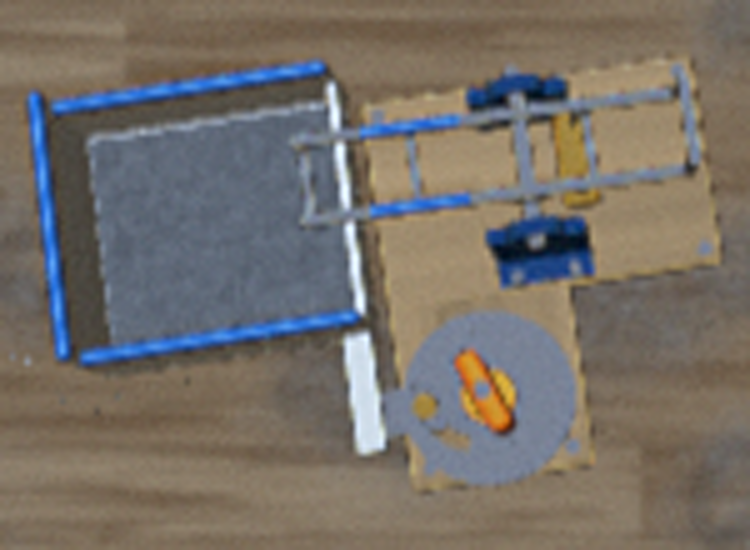

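The crop shows the blue rail parts centred at (410,128) and (420,207), and the wing from (465,355) to (505,425). The stand's yaw is about +7.5° and the wing lies at about 28° in world, so q ≈ 0.23. The wing centre and the plate centre agree at (0.4675, -0.100).

send_rows(
  moves=[
    [5,-2.65,-3.59,0,0],
    [5,-2.65,-3.59,0,0],
    [5,-2.65,-3.59,0,0],
    [5,-2.65,-3.59,0,0],
    [5,-2.65,-3.59,0,0],
    [5,-2.65,-3.59,0,0],
    [5,-2.65,-3.59,0,0],
    [5,-2.65,-3.59,0,0],
    [5,-2.65,-3.59,0,0],
  ],
)

```text
time_s: 1.7
ee_pos: [0.3241, 0.2736, 0.405]
tcp_rot: [0.0, 0.135, 0.991, 0.0]
contact_force: [0.4, 0.8, -0.8]
finger_gap: 0.0504
grasp_force: 0.0
```

send_rows(
  moves=[
    [5,-2.65,-3.59,0,0],
    [5,-2.65,-3.59,0,0],
    [5,-2.65,-3.59,0,0],
    [5,-2.65,-3.59,0,0],
    [5,-2.65,-3.59,0,0],
    [5,-2.65,-3.59,0,0],
    [5,-2.65,-3.59,0,0],
    [5,-2.65,-3.59,0,0],
    [5,-2.65,-3.59,0,0],
    [5,0,0,0,0],
    [5,0,0,0,0],
  ],
)

```text
time_s: 2.8
ee_pos: [0.4674, -0.1007, 0.4046]
tcp_rot: [-0.0, 0.136, 0.991, 0.0]
contact_force: [-0.7, 0.1, -0.4]
finger_gap: 0.0497
grasp_force: 0.0
```

send_rows(
  moves=[
    [5,0,0,0,-7.3],
    [5,0,0,0,-7.3],
    [5,0,0,0,-7.3],
    [5,0,0,0,-7.3],
    [5,0,0,0,-7.3],
    [5,0,0,0,-7.2],
    [5,0,0,3,0],
    [5,0,0,3,0],
    [5,0,0,2,0],
    [5,0,0,0,0],
    [5,0,0,0,0],
  ],
)

```text
time_s: 3.9
ee_pos: [0.4671, -0.0988, 0.3249]
tcp_rot: [-0.0, -0.244, 0.97, 0.0]
contact_force: [-0.3, -0.1, -0.2]
finger_gap: 0.0501
grasp_force: 0.0
```

```bash
cat >> h.py <<'E'
from scipy.spatial.transform import Rotation as Ro
def tool():
    s=env.get_state();w,x,y,z=s["tcp_rot"];return s,Ro.from_quat([x,y,z,w]).as_matrix()
def go(gx,gy,gz=None):
    "tool shift (cm) bringing grasp point to gx,gy,gz"
    s,R=tool();g=s["ee_pos"]+R[:,2]*.155
    d=np.array([gx,gy,g[2] if gz is None else gz])-g
    print("grasp",g.round(4),"yang",np.degrees(np.arctan2(R[1,1],R[0,1])).round(1),"shift cm",(R.T@d*100).round(2),"q6",s["qpos"].round(2)[[0,5]],"t",s["time_s"],"gap",s["finger_gap"],s["grasp_force"])
E
python3 - <<'E'
from h import *
go(.4675,-.1,.055)
c=env.camera("wrist");cv2.imwrite("pics/w1.png",c["pixels"][:,:,::-1])
c=dict(np.load("top.npz"))
for u,v in((207.5,191.1),(209.5,206.9),(208.5,199)): print(P(c,u-.4,v-.4,1.1756-.103))
E
```

```text
grasp [ 0.467  -0.0987  0.1699] yang 118.3 shift cm [ 0.02 -0.14 11.49] q6 [-0.26 -2.32] t 3.9 gap 0.050067069861063865 0.0
[ 0.57787467 -0.07131702  0.12027686]
[ 0.54367119 -0.07585016  0.11437939]
[ 0.56077293 -0.07358359  0.11732812]
```

View pics/w1.png

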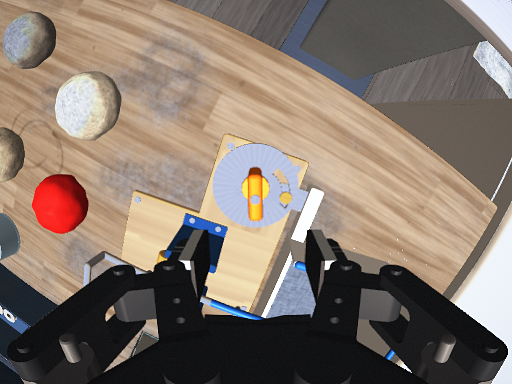

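The wrist picture shows the wing upright at (255,193), centred between the fingers and parallel to them. I'll go down and grip it.

send_rows(
  moves=[
    [5,0,-0.1,3,0],
    [5,0,0,3,0],
    [5,0,0,3,0],
    [5,0,0,2.5,0],
    [5,0,0,0,0],
    [5,0,0,0,0],
    [1,0,0,0,0],
    [1,0,0,0,0],
    [1,0,0,0,0],
    [1,0,0,0,0],
    [1,0,0,0,0],
    [1,0,0,0,0],
  ],
)

```text
time_s: 5.15
ee_pos: [0.4685, -0.1002, 0.2117]
tcp_rot: [0.001, -0.243, 0.97, 0.0]
contact_force: [-1.9, 4.2, 9.1]
finger_gap: 0.0111
grasp_force: 50.9
```

```bash
python3 - <<'E'
from h import *
go(.4675,-.1,.055);s=env.get_state();print(s["contact_force"],s["moment"])
E
```

```text
grasp [ 0.4688 -0.1     0.0567] yang 118.1 shift cm [0.12 0.06 0.17] q6 [-0.26 -2.33] t 5.15 gap 0.011092731272239555 50.87670028209686
[-1.93928475  4.24430363  9.08376739] [ 0.8051031   0.39730167 -0.01052374]
```

send_rows(
  moves=[
    [1,0,0,0,5],
    [1,0,0,0,5],
    [1,0,0,0,5],
    [1,0,0,0,5],
    [1,0,0,0,5],
    [1,0,0,0,5],
    [1,0,0,0,5],
    [1,0,0,0,5],
    [1,0,0,0,5],
    [1,0,0,0,5],
    [1,0,0,0,5],
    [1,0,0,0,0],
  ],
)

```text
time_s: 6.35
ee_pos: [0.4685, -0.1005, 0.2117]
tcp_rot: [0.001, 0.233, 0.972, 0.0]
contact_force: [-2.9, 3.5, 9.7]
finger_gap: 0.0107
grasp_force: 50.9
```

```bash
python3 - <<'E'
from h import *
go(.4675,-.1,.055);s=env.get_state();print(s["contact_force"],s["moment"])
E
```

```text
grasp [ 0.4688 -0.1004  0.0567] yang 63.1 shift cm [ 0.13 -0.02  0.17] q6 [-0.26 -1.36] t 6.35 gap 0.010723510536903817 50.899545550346375
[-2.93809781  3.47053072  9.67109646] [ 0.49819297  0.47684702 -0.04298704]
```

send_rows(
  moves=[
    [1,0,0,0,2],
    [1,0,0,0,2],
    [1,0,0,0,1],
    [1,0,0,0,0],
    [1,0,0,0,0],
  ],
)

```text
time_s: 6.85
ee_pos: [0.4685, -0.1003, 0.2117]
tcp_rot: [0.001, 0.272, 0.962, -0.0]
contact_force: [-2.0, 5.4, 8.2]
finger_gap: 0.0109
grasp_force: 66.7
```

```bash
python3 - <<'E'
from h import *
go(.4675,-.1,.055);s=env.get_state();print(s["contact_force"],s["moment"])
E
```

```text
grasp [ 0.4688 -0.1004  0.0567] yang 58.4 shift cm [ 0.13 -0.03  0.17] q6 [-0.26 -1.28] t 6.85 gap 0.010929141420533205 66.71018438413739
[-1.96484924  5.40754916  8.24017097] [0.67454325 0.41293112 1.46926014]
```

The moment about z jumped to 1.47 N m, so the cam is at its stop. I'll release and lift.

send_rows(
  moves=[
    [1,0,0,0,-0.5],
    [5,0,0,0,0],
    [5,0,0,0,0],
    [5,0,0,0,0],
    [5,0,0,0,0],
    [5,0,0,-2,0],
    [5,0,0,-4,0],
    [5,0,0,-4,0],
    [5,0,0,-4,0],
    [5,0,0,-4,0],
    [5,0,0,0,0],
  ],
)

```text
time_s: 7.95
ee_pos: [0.4699, -0.1014, 0.3966]
tcp_rot: [0.006, 0.27, 0.963, 0.0]
contact_force: [1.0, -0.6, -0.4]
finger_gap: 0.0501
grasp_force: 0.0
```

```bash
python3 - <<'E'
from h import *
go(.4362,-.4002)
c=env.camera("wrist");cv2.imwrite("pics/w2.png",c["pixels"][:,:,::-1])
c=dict(np.load("top.npz"))
def ray(u,v,z):
    o=-c["R"].T@c["t"];d=P(c,u,v,1.)-o;return o+d*(z-o[2])/d[2]
for u,v in((207.1,190.7),(209.1,206.5),(208.1,198.6)): print(ray(u,v,.103).round(4))
E
```

```text
grasp [ 0.4717 -0.1019  0.2416] yang 58.7 shift cm [-12.48 -27.32   0.05] q6 [-0.26 -1.29] t 7.95 gap 0.050099272284510055 0.0
[ 0.5811 -0.0694  0.103 ]
[ 0.5454 -0.0747  0.103 ]
[ 0.5632 -0.072   0.103 ]
```

View pics/w2.png

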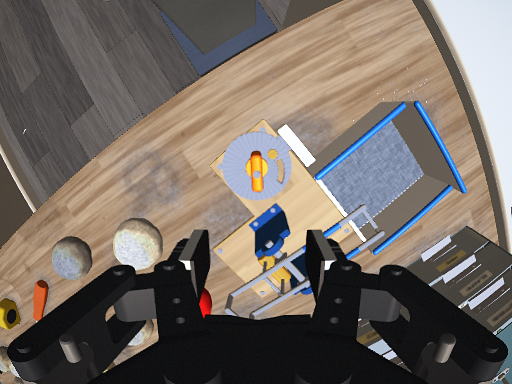

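The wing is at its end position, parallel to the fingers at (257,170), and the bin is drawn against the base. The bare rails run from (230,305) to (380,225). Next I'll go over the grey ball with the closing direction along stand x.

send_rows(
  moves=[
    [8.5,0,0,0,8.5],
    [8.5,0,0,0,8.5],
    [8.5,0,0,0,8.5],
    [8.5,0,0,0,8.5],
    [8.5,0,0,0,8.5],
    [8.5,0,0,0,8.5],
  ],
)

```text
time_s: 8.6
ee_pos: [0.4672, -0.1007, 0.3876]
tcp_rot: [-0.002, 0.661, 0.751, -0.001]
contact_force: [0.5, -0.6, 0.3]
finger_gap: 0.0849
grasp_force: 0.0
```

send_rows(
  moves=[
    [8.5,-4.15,-1.08,0,0],
    [8.5,-4.15,-1.08,0,0],
    [8.5,-4.15,-1.08,0,0],
    [8.5,-4.15,-1.08,0,0],
    [8.5,-4.15,-1.08,0,0],
    [8.5,-4.15,-1.08,0,0],
    [8.5,-4.15,-1.08,0,0],
    [8.5,0,0,0,0],
    [8.5,0,0,0,0],
    [8.5,0,0,0,0],
  ],
)

```text
time_s: 9.6
ee_pos: [0.4315, -0.3978, 0.3881]
tcp_rot: [-0.001, 0.658, 0.753, 0.0]
contact_force: [-0.6, 0.7, -0.0]
finger_gap: 0.0848
grasp_force: 0.0
```

```bash
python3 - <<'E'
from h import *
go(.4362,-.4002,.036)
c=env.camera("wrist");cv2.imwrite("pics/w3.png",c["pixels"][:,:,::-1])
c=env.camera("top");W=cloud(c);hsv=cv2.cvtColor(c["pixels"],cv2.COLOR_RGB2HSV).astype(int)
m=(hsv[...,0]<20)&(hsv[...,1]>150)&(W[...,2]>.045)&(W[...,2]<.07);m[:222]=0;m[275:]=0;m[:,:180]=0;m[:,260:]=0
print(m.sum(),cv2.minAreaRect(W[m][:,:2].astype(np.float32)))
E
```

```text
grasp [ 0.4312 -0.3975  0.2331] yang 7.7 shift cm [-0.39  0.49 19.71] q6 [-0.79 -0.92] t 9.6 gap 0.08477059862580426 0.0
82 ((0.4681759178638458, -0.09957863390445709), (0.012520731426775455, 0.03762552887201309), 60.52843475341797)
```

View pics/w3.png

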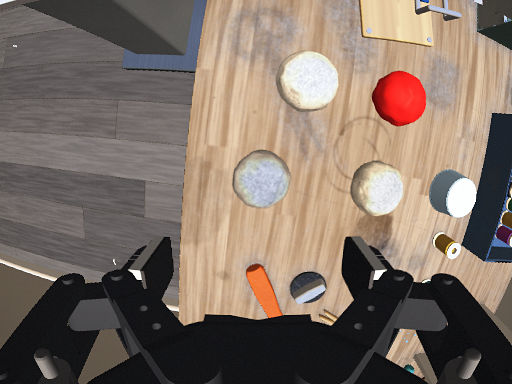

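The dark grey ball is at (262,180), slightly to the right, which matches the computed +0.5 cm. The pale balls are clear of the fingers. The wing is at -29.5°, its stop. Now I'll go down and grip.

send_rows(
  moves=[
    [8.5,-0.4,0.5,3.5,0],
    [8.5,0,0,4,0],
    [8.5,0,0,4,0],
    [8.5,0,0,3.5,0],
    [8.5,0,0,2.5,0],
    [8.5,0,0,2,0],
    [8.5,0,0,0,0],
    [8.5,0,0,0,0],
  ],
)

```text
time_s: 10.5
ee_pos: [0.4376, -0.4012, 0.1949]
tcp_rot: [-0.0, 0.658, 0.753, 0.0]
contact_force: [0.3, 0.2, 0.3]
finger_gap: 0.085
grasp_force: 0.0
```

```bash
python3 - <<'E'
from h import *
go(.4362,-.4002,.036);print(env.get_state()["contact_force"])
E
```

```text
grasp [ 0.4375 -0.4011  0.0399] yang 7.8 shift cm [ 0.11 -0.12  0.39] q6 [-0.78 -0.92] t 10.5 gap 0.08497198900269086 0.0
[0.34111315 0.20768004 0.33405433]
```

send_rows(
  moves=[
    [8.5,0.1,-0.1,0.4,0],
    [8.5,0,0,0,0],
    [5,0,0,0,0],
    [5,0,0,0,0],
    [5,0,0,0,0],
    [5,0,0,0,0],
    [5,0,0,0,0],
    [5,0,0,-2,0],
    [5,0,0,-4,0],
    [5,0,0,-4,0],
    [5,0,0,-4,0],
    [5,0,0,-4,0],
  ],
)

```text
time_s: 11.7
ee_pos: [0.4358, -0.401, 0.3726]
tcp_rot: [0.0, 0.658, 0.753, -0.0]
contact_force: [1.2, -0.7, -1.7]
finger_gap: 0.0607
grasp_force: 65.5
```

```bash
python3 - <<'E'
from h import *
go(.5632,-.072)
c=env.camera("side");cv2.imwrite("pics/s2.png",cv2.resize(c["pixels"][80:320,150:390,::-1],(600,600)))
W=cloud(c);s,R=tool();g=s["ee_pos"]+R[:,2]*.155
hsv=cv2.cvtColor(c["pixels"],cv2.COLOR_RGB2HSV)
m=(np.linalg.norm(W-g,axis=2)<.05)&(hsv[...,2]>90)&(W[...,2]<g[2]+.02);q=W[m]
A=np.c_[2*q,np.ones(len(q))];f=np.linalg.lstsq(A,(q**2).sum(1),rcond=None)[0]
print(m.sum(),f[:3],np.sqrt(f[3]+f[:3]@f[:3]),g)
E
```

```text
grasp [ 0.4358 -0.4011  0.2176] yang 7.7 shift cm [ 3.091e+01  1.702e+01 -1.000e-02] q6 [-0.79 -0.92] t 11.7 gap 0.06066509488480899 65.49223885405809
1261 [ 0.43564994 -0.3984579   0.2097446 ] 0.03376647052461653 [ 0.43887318 -0.40407967  0.2261421 ]
```

View pics/s2.png

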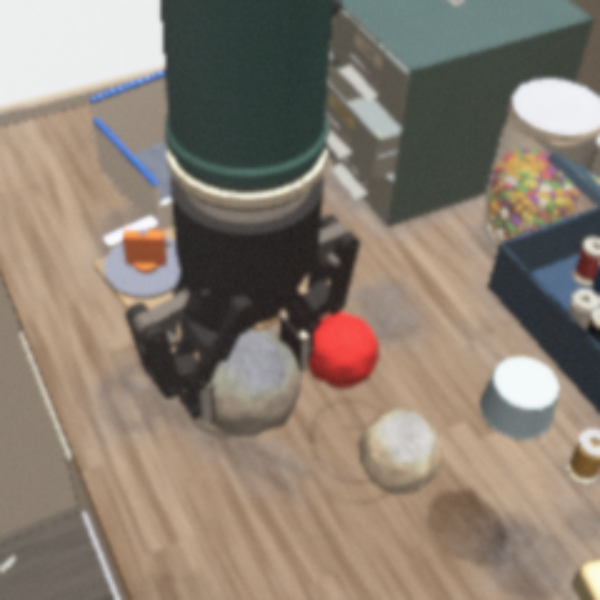

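The ball is held between the fingers at (250,380), and the wing stays at its stop. I'll carry it over the seat.

send_rows(
  moves=[
    [5,1.8,1,0,0],
    [5,3.4,1.9,0,0],
    [5,3.6,2,0,0],
    [5,3.6,2,0,0],
    [5,3.6,2,0,0],
    [5,3.6,2,0,0],
    [5,3.6,2,0,0],
    [5,3.4,1.8,0,0],
    [5,2.5,1.4,0,0],
    [5,1.4,0.9,0,0],
    [5,0,0,0,0],
    [5,0,0,0,0],
  ],
)

```text
time_s: 12.95
ee_pos: [0.5637, -0.0766, 0.3706]
tcp_rot: [0.0, 0.658, 0.753, -0.0]
contact_force: [-0.3, -0.2, -0.8]
finger_gap: 0.0607
grasp_force: 65.5
```

send_rows(
  moves=[
    [5,0,0,2,0],
    [5,0,0,2,0],
    [5,0,0,1.5,0],
    [5,0,0,0,0],
    [5,0,0,0,0],
  ],
)

```text
time_s: 13.45
ee_pos: [0.5636, -0.0769, 0.3155]
tcp_rot: [-0.0, 0.659, 0.753, -0.0]
contact_force: [0.7, 0.1, -0.3]
finger_gap: 0.0611
grasp_force: 65.5
```

```bash
python3 - <<'E'
from h import *
c=env.camera("side");go(.5632,-.072,.1435)
cv2.imwrite("pics/s3.png",cv2.resize(c["pixels"][70:230,150:330,::-1],(720,640))[:600])
W=cloud(c);s,R=tool();g=s["ee_pos"]+R[:,2]*.155
print(env.recognise("grey_ball_center","side")[:3])
hsv=cv2.cvtColor(c["pixels"],cv2.COLOR_RGB2HSV)
for r in(.04,.045,.05):
    m=(np.linalg.norm(W-(g-[0,0,.007]),axis=2)<r)&(hsv[...,2]>90)&(W[...,2]<g[2]+.015);q=W[m]
    A=np.c_[2*q,np.ones(len(q))];f=np.linalg.lstsq(A,(q**2).sum(1),rcond=None)[0]
    print(m.sum(),f[:3],np.sqrt(f[3]+f[:3]@f[:3]),g)
E
```

```text
grasp [ 0.5641 -0.0768  0.1614] yang 7.6 shift cm [ 0.49 -0.03  1.79] q6 [-0.18 -0.31] t 13.5 gap 0.060976868767037055 65.47277234494686
[{'box': [272.7, 207.4, 28.6, 27.4], 'confidence': 0.93}, {'box': [227.1, 110.5, 27.9, 32.1], 'confidence': 0.63}]
411 [ 0.56309826 -0.0737115   0.15091527] 0.034338581291801396 [ 0.5641418  -0.07683036  0.16136227]
434 [ 0.56301847 -0.07152024  0.15104081] 0.03625524197070468 [ 0.5641418  -0.07683036  0.16136227]
441 [ 0.56276031 -0.07023691  0.15092538] 0.037320874468186285 [ 0.5641418  -0.07683036  0.16136227]
```

View pics/s3.png

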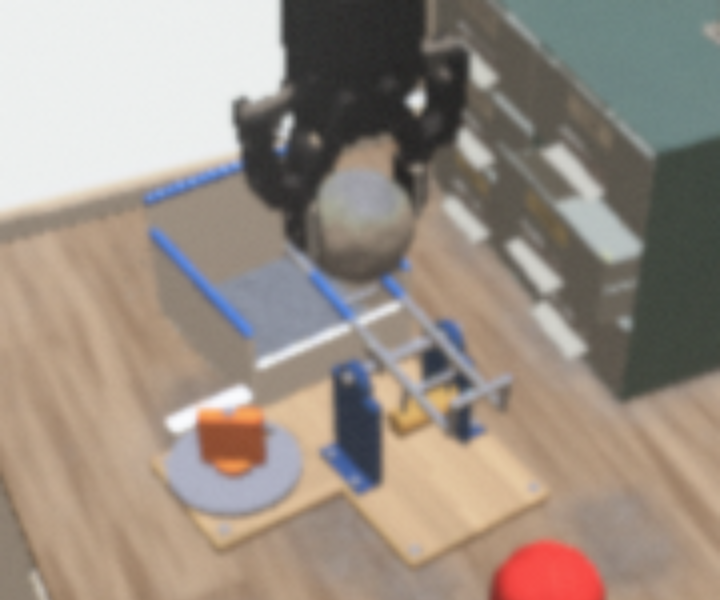

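The ball hangs centred over the blue rail parts, around (360,225), and the tray is still at rest. I'll lower the last bit slowly.

send_rows(
  moves=[
    [5,0.2,0,0.4,0],
    [5,0.1,0,0.4,0],
    [5,0,0,0.3,0],
    [5,0,0,0.3,0],
    [5,0,0,0.2,0],
    [5,0,0,0,0],
    [5,0,0,0,0],
  ],
)

```text
time_s: 14.25
ee_pos: [0.5634, -0.0732, 0.2996]
tcp_rot: [-0.0, 0.658, 0.753, -0.0]
contact_force: [0.5, -0.6, -1.0]
finger_gap: 0.061
grasp_force: 65.5
```

```bash
python3 - <<'E'
from h import *
c=env.camera("side");go(.5632,-.072,.1435);print(env.get_state()["contact_force"])
cv2.imwrite("pics/s4.png",cv2.resize(c["pixels"][80:230,170:330,::-1],(640,600),interpolation=cv2.INTER_CUBIC))
E
```

```text
grasp [ 0.5635 -0.0732  0.1447] yang 7.7 shift cm [ 0.12 -0.01  0.12] q6 [-0.17 -0.31] t 14.3 gap 0.06071890472433651 65.47348067164421
[ 0.49289083 -0.58913492 -0.11951353]
```

View pics/s4.png

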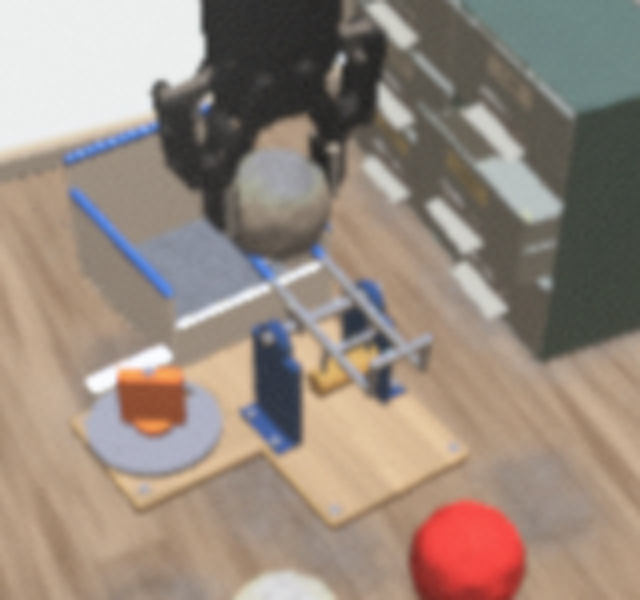

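The ball sits just over the blue parts at (278,205), and the tray is level as before. Releasing it now, holding still, then lifting.

send_rows(
  moves=[
    [8.5,0,0,0,0],
    [8.5,0,0,0,0],
    [8.5,0,0,0,0],
    [8.5,0,0,0,0],
    [8.5,0,0,0,0],
    [8.5,0,0,0,0],
    [8.5,0,0,0,0],
    [8.5,0,0,0,0],
    [8.5,0,0,0,0],
    [8.5,0,0,0,0],
  ],
)

```text
time_s: 15.3
ee_pos: [0.5634, -0.0732, 0.2997]
tcp_rot: [0.0, 0.658, 0.753, 0.0]
contact_force: [0.6, 0.1, -1.0]
finger_gap: 0.0846
grasp_force: 0.0
```

send_rows(
  moves=[
    [8.5,0,0,-2,0],
    [8.5,0,0,-4,0],
    [8.5,0,0,-4,0],
    [8.5,0,0,-4,0],
    [8.5,0,0,-2,0],
    [8.5,0,0,0,0],
    [8.5,0,0,0,0],
    [8.5,0,0,0,0],
    [8.5,0,0,0,0],
    [8.5,0,0,0,0],
    [8.5,0,0,0,0],
  ],
)

```text
time_s: 16.4
ee_pos: [0.5633, -0.0732, 0.4586]
tcp_rot: [-0.001, 0.658, 0.753, -0.0]
contact_force: [-0.2, -0.7, 0.5]
finger_gap: 0.0848
grasp_force: 0.0
```

```bash
python3 - <<'E'
from h import *
c=env.camera("side");go(.5632,-.072)
cv2.imwrite("pics/s5.png",cv2.resize(c["pixels"][80:230,170:330,::-1],(640,600),interpolation=cv2.INTER_CUBIC))
W=cloud(c)
for r in env.recognise("grey_ball_center","side"): 
    b=r["box"];print(b,r["confidence"],W[int(b[1]+b[3]/2),int(b[0]+b[2]/2)])
E
```

```text
grasp [ 0.5631 -0.0732  0.304 ] yang 7.7 shift cm [0.12 0.02 0.  ] q6 [-0.17 -0.31] t 16.45 gap 0.08490611434931539 0.0
[214.8, 122.7, 23.5, 29.9] 0.91 [ 0.54028638 -0.04686235  0.10658546]
[272.2, 205.5, 28.8, 30.6] 0.67 [ 0.57094926 -0.29674067  0.05216853]
```

View pics/s5.png

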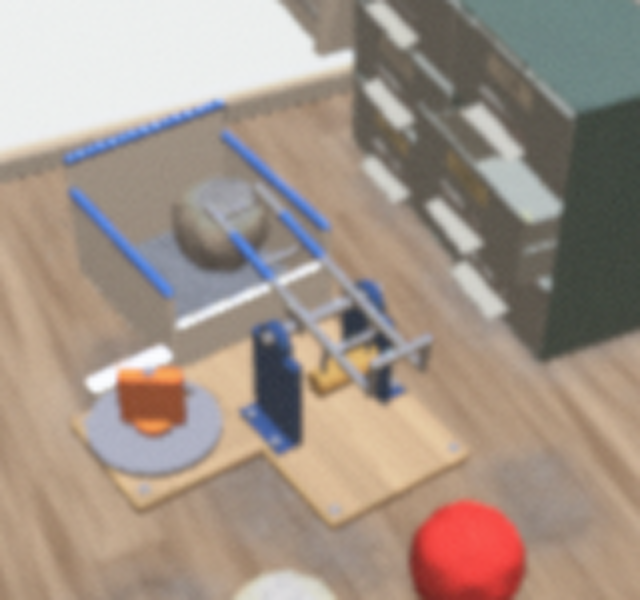

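The ball lies in the bin at (222,222) and the tray has swung back. I'll wait for things to settle, then hand in.

send_rows(
  moves=[
    [8.5,0,0,0,0],
    [8.5,0,0,0,0],
    [8.5,0,0,0,0],
    [8.5,0,0,0,0],
    [8.5,0,0,0,0],
    [8.5,0,0,0,0],
    [8.5,0,0,0,0],
    [8.5,0,0,0,0],
    [8.5,0,0,0,0],
    [8.5,0,0,0,0],
    [8.5,0,0,0,0],
    [8.5,0,0,0,0],
  ],
)

```text
time_s: 17.7
ee_pos: [0.5634, -0.0732, 0.4597]
tcp_rot: [0.0, 0.658, 0.753, -0.0]
contact_force: [0.0, -0.3, -0.1]
finger_gap: 0.0852
grasp_force: 0.0
```

```bash
python3 - <<'E'
from h import *
for i in(0,1):
    env.camera("side");print([r["box"] for r in env.recognise("grey_ball_center","side")[:2]])
print(env.close_job())
E
```

```text
[[270.5, 206.1, 28.9, 29.3], [210.6, 126.7, 26.7, 22.3]]
[[270.2, 207.4, 32.4, 29.2], [209.9, 124.3, 27.1, 27.3]]
the job is handed in; nothing more can be done
None
```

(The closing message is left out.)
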